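# Clamp the re-glued carton with the one-hand bar clamp

## Task

The side seam of the tea carton has just been re-glued. Stand the carton upright on the clamp's board between the two jaws, its broad faces towards the jaws, and let go of it; then pump the clamp's trigger (squeeze it towards the grip, let it spring back, squeeze again) until the moving jaw holds the carton against the fixed jaw with its sprung pad pressed in about halfway, never nearly all the way in, which would crush the carton. Move the jaw with the trigger only, leave the other things alone, and finish while still holding the trigger squeezed so that the clamp keeps gripping.

Things in the scene. Friction and masses are not known exactly. Their poses are not given: they have to be found in the camera images.
- clamp: one-hand ratchet bar clamp, 0.9 kg, LOOSE on the worktop: wooden board 250 x 90 x 8 mm lying flat, all parts mounted on its middle line y = 0. Origin: centre of the board's underside, z up, +x along the board from the grip end to the fixed jaw; at the start +x points ahead and left, 23 to 80 degrees left of the robot's x. Pushing the trigger alone only shoves the clamp along
- fixed_jaw (a point): middle of the inner rubber face of the fixed jaw, on the clamp at x = +105 mm, y = 0, 33 mm up; the jaw is a dark steel plate at the far end of the board, 60 mm wide, top 58 mm above the worktop
- squeeze_point (a point): point of the clamp at x = -76 mm, y = 0, 98 mm up: the middle over grip and released trigger, 62 mm wide along x there (42 fully squeezed), 28 mm wide along y, tops 125 mm up, housing below them up to 66 mm. Put a finger on either side and close along the clamp's x. Grip: fixed black post, x = -67 to -45 mm; trigger: grey paddle behind it, x = -107 to -89 mm
- clamp_trigger (a joint): travel of the trigger towards the grip, 0 = released (spring out) to 0.020 m = fully squeezed; return spring 2.4 N rising to 4 N, plus the jaw's resistance
- trigger_paddle: the grey trigger paddle, 18 x 28 x 65 mm (x, y, z), that the fingers squeeze; its origin coincides with the clamp's origin while the trigger is released and moves with the trigger along the clamp's +x
- clamp_jaw (a joint): advance of the moving jaw to the fixed jaw, 0 to 0.085 m (0 to 0.025 at the start); gap between free pad and fixed jaw = 0.105 m minus this. A squeeze first takes up 0 to 5 mm of play (teeth 5 mm apart), then pushes the jaw 1:1; when the trigger goes back the jaw stays by 3 N of friction (a pad pressed harder than that pushes it back to 3 N)
- clamp_jaw_block: dark steel block of the moving jaw, 14 mm thick, 60 mm wide, 10 to 56 mm above the worktop, on a toothed bar that runs back under the grip and sticks out up to 35 mm behind the board; its origin coincides with the clamp's at jaw value 0 and moves with the jaw along +x; block from x = -33 to -19 mm of its frame
- clamp_pad (a joint): how far the moving jaw's sprung pad is pressed in: 0 = free (standing 14 mm out from the jaw) to 0.014 m = bottomed; 0.5 N per mm. Two steel pins come out at the jaw's back as it is pressed in
- pad_face: the rubber-faced pad plate on the moving jaw, 60 mm wide, from 14 to 54 mm above the worktop; its origin coincides with the clamp's origin at jaw value 0 and pad free, and the pad's front face is at x = 0 of its frame
- carton: dark cardboard tea carton, 50 x 73 x 109 mm (x, y, z), about 50 g, standing on the worktop to the right of the clamp. Origin: centre of its underside; its x is the thin way, so the broad 73 x 109 mm faces look along +x and -x; at the start its x is within 46 degrees of the robot's x. Either broad face may look at the fixed jaw
- mug: bystander: white mug with sprigs, 98 mm high, behind the clamp; origin under its centre
- spice_jar: bystander: spice jar, 46 mm across, 106 mm high, in front of the microwave; origin under its centre
- pepper_mill: bystander: wooden pepper mill, 58 mm across, 170 mm high, at the back; origin under its centre

How it is judged:
By the outcome, as a careful person would: the job done as asked, in the order asked, and still so for the second after the job is handed in, while the arm keeps its last pose, push and grip.
It also fails if it takes over 54 s, if anything falls off the work surface, if the arm or the gripper's body presses on something with over 40 N, if the wrist force passes 120 N, or if a joint passes its speed limit or range.

## Robot

A 7-joint arm with a two-finger parallel gripper is mounted at the origin on a cart in front of the work surface, level with it; the furniture and walls round the work are solid. World frame = base frame: x ahead of the robot, y to its left, z up, the work surface at z = 0. Lengths are in mm, angles in degrees, forces in N, time in s.
With the tool pointing down it reaches from about 400 to 850 mm from the base axis. Payload 4.5 kg.
Tool frame: the origin (TCP) lies at the very end of the fingers, on their centre line; the grasp point (between the pads) lies 19 mm behind it; z points along the fingers, y is the line along which they close (so a half turn about z gives the same grasp; the last joint's range is limited). The gripper opens to 88 mm and grips with 3 to 60 N. Pads are 18 mm wide; open, the fingers measure 123 mm over their backs; the gripper's body (75 mm by 187 mm) begins 45 mm behind the grasp point.
Start: joints at [-65.902, 39.483, -11.15, 89.685, 9.013, 51.709, -12.324], TCP at [235.75, 578.857, 238.743] pointing down, gripper open.
Joint ranges: [-172.22, 172.22], [-26.19, 119.32], [-84.43, 86.54], [7.71, 146.69], [-57.33, 237.33], [2.42, 119.75], [-152.13, 152.13]. Speed limits (degrees/s): [147.25, 147.25, 180, 180, 180, 180, 180].

## Interface

Orientations are given as [roll, pitch, yaw] about the fixed x, y, z axes, in that order (R = Rz(yaw) Ry(pitch) Rx(roll)).
In Python, from cell import ctrl gives the robot as it stands. The module is installed in compiled form; this text tells all that it offers.
- The arm moves only by the tool apply_moves, never from a script. Its argument "commands" is one flat list of numbers, 7 for each row, row after row: the shift along the tool's x, y, z as a fraction of full scale, then the turn, a rotation vector about the tool's x, y, z as a fraction of full scale, then the opening, from 0 (shut) to 1 (fully open). A call has 1 to 12 rows; each row is the pose to reach, as a shift and turn from the pose commanded when the call began, along the tool's axes at that moment; what a row does not reach only later rows make up. Full scale, the value 1, is 400 mm for a shift and 30 degrees for a turn. A row lasts 1/12 s, in which the tool goes at most 41.7 mm and 7.16 degrees, less where a joint would pass 70% of its speed; a pose out of reach is approached as far as the arm can. A call with a number of a shift or a turn outside -1 to 1 is refused whole. A call with a gripper value outside its range is refused whole. The fingers move at their own pace and stop on an object; the grip force is fixed at half the most. Time passes only in rows, so rows that repeat a pose let the fingers close. It gives the time, the measured TCP pose, the force, the opening and the grip force at its end, in the units of the state.
- ctrl.read_state(): the state, without advancing time (a new reading comes with each control period).
- ctrl.get_image(name): name is "scene" or "top"; returns (picture, depth): 420x560x3 uint8, red, green, blue; 420x560 float32, mm along the optical axis (not along the pixel's ray), 0 where there is no reading.
- ctrl.camera_info(name): a dict with "fx", "fy", "cx", "cy" (pixels), "k1" (the pictures are not rectified: a ray, as slopes to the right and down, at radius r is drawn at 1 + k1 r^2 times it, then the intrinsics apply), "R" (3x3) and "t" (3): a world point X has camera coordinates R X + t. Camera axes: x right, y down, z forward; pixel columns grow to the right and rows downward; lengths in mm; the calibration is good to about 2 mm. A picture is of the moment at which its call begins. camera_info takes no time and is no camera call.
- ctrl.close_job(): hands the job in; it is judged then, once.
The state is a dict: "t": time; "joint_pos": joint angles; "qd": joint speeds; "effort": joint torques, N m; "ee_pos": TCP position; "tool_rot": TCP orientation; "force": force on the tool from outside, world axes, zero at the start; "ft_torque": the same for the moment, N m; "finger_gap": finger opening in mm; "grasp_force": force on a finger pad.
Only numpy, scipy, OpenCV 4.12 (cv2) and the standard library are available. Lean on these libraries where they do the work, as an engineer would, in place of code of your own. Each camera call takes 0.05 s, during which the arm holds its last target. There are 200 camera calls.

## Working session

There is one attempt and no reset: what is moved stays moved. The work goes in short steps, Python scripts to look and compute and a tool call to move; the robot and the scene stay as the last step left them, time stands still between calls to the robot, and variables do not carry over. Pictures are saved under pics/ and viewed, at most 12 in all, crops included, and the job is handed in when it is done.

Besides the shell and the picture viewer there is one more tool, called after "Call:" in YAML: its name, and indented under it one key for each argument. apply_moves: Moves the arm, as the interface text tells. Its arguments: {"type":"object","properties":{"commands":{"type":"array","items":{"type":"number","minimum":-1,"maximum":1}}},"required":["commands"]}

```bash
mkdir -p pics; cat > h.py <<'E'
import numpy as np, cv2
from cell import ctrl
from scipy.spatial.transform import Rotation as Ro
def cam(n):
    c=ctrl.camera_info(n); return c,np.array(c["R"]),np.array(c["t"])
def pts(n,depth):
    c,R,t=cam(n); v,u=np.mgrid[0:depth.shape[0],0:depth.shape[1]]
    xd=(u-c["cx"])/c["fx"]; yd=(v-c["cy"])/c["fy"]; x,y=xd.copy(),yd.copy()
    for _ in range(8):
        s=1+c["k1"]*(x*x+y*y); x,y=xd/s,yd/s
    P=np.stack([x*depth,y*depth,depth],-1)
    return (P-t)@R   # R^T (P-t)
def snap(n,f):
    im,d=ctrl.get_image(n); cv2.imwrite(f"pics/{f}.png",im[:,:,::-1]); np.save(f"pics/{f}.npy",pts(n,d)); np.save(f"pics/{f}_d.npy",d); return im,d
E
python3 - <<'E'
from h import *
for n in ("scene","top"):
    snap(n,n+"0"); c,R,t=cam(n); print(n,{k:c[k] for k in("fx","fy","cx","cy","k1")},-R.T@t,R.round(2).tolist())
print(ctrl.read_state())
a=cv2.imread("pics/scene0.png");b=cv2.imread("pics/top0.png")
E
```

```text
scene {'fx': 420.4664238554444, 'fy': 420.4664238554444, 'cx': 281.1372013098948, 'cy': 207.04908624246113, 'k1': -0.08577105702262657} [176.48470082 284.00735495 714.41090115] [[-0.75, -0.67, 0.02], [-0.46, 0.5, -0.74], [0.48, -0.56, -0.68]]
top {'fx': 405.40770514543686, 'fy': 405.40770514543686, 'cx': 281.30069660181766, 'cy': 214.4685341032649, 'k1': -0.11551153734367381} [ 533.77590559 -204.67803279  924.23420053] [[0.03, -1.0, 0.01], [-0.99, -0.03, -0.1], [0.1, -0.0, -1.0]]
{'t': 0.1, 'joint_pos': array([-65.90058067,  39.52859421, -11.14530439,  89.73632182,
         9.01200818,  51.70991029, -12.32415635]), 'qd': array([ 0.09429236, -0.09083985, -0.02547861, -0.08940015,  0.04004421,
       -0.04457056, -0.0568028 ]), 'effort': array([-3.34271477e-03, -5.28500926e+01, -1.27184965e+00, -1.53839689e+01,
       -5.27312513e-02,  1.92580272e-03,  3.35993309e-05]), 'ee_pos': array([235.60418942, 578.29910511, 237.99998196]), 'tool_rot': array([-1.79907129e+02,  6.17281902e-03,  1.57841112e+02]), 'force': array([ 0.54117684, -0.0406435 ,  0.40919113]), 'ft_torque': array([0.01571609, 0.06926655, 0.03701263]), 'grasp_force': 0.0, 'finger_gap': 87.98909678518157}
```

View images.

View pics/scene0.png

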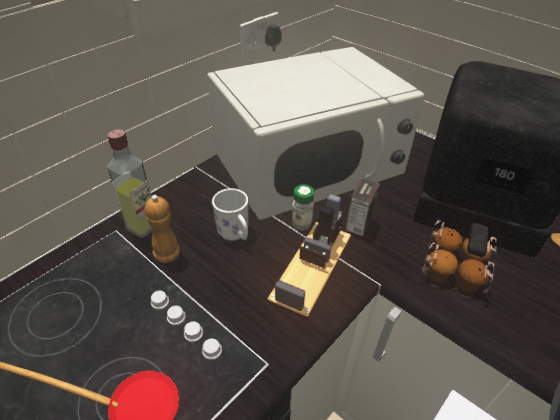

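View pics/top0.png

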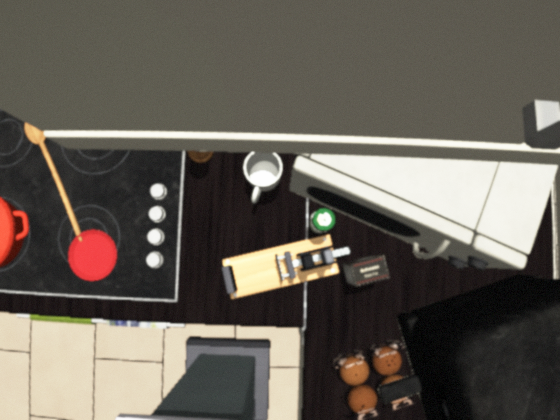

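```bash
python3 - <<'E'
from h import *
P=np.load("pics/top0.npy");S=np.load("pics/scene0.npy")
for n,A,l in (("top",P,[(228,278),(223,267),(329,238),(339,272),(233,297),(315,260),(285,266),(303,260),(345,251),(352,265),(383,260),(388,278),(355,285),(322,220),(262,170),(320,325),(430,300),(320,190),(400,225),(270,230)]),("scene",S,[(289,290),(318,248),(330,208),(362,190),(360,225),(303,192),(230,205),(164,240),(360,280),(440,220)])):
    for u,v in l: print(n,u,v,A[v,u].round(0))
def crop(f,x0,x1,y0,y1,k):
    a=cv2.imread(f"pics/{f}.png")[y0:y1,x0:x1]; return cv2.resize(a,None,fx=k,fy=k,interpolation=cv2.INTER_CUBIC)
a=crop("top0",215,400,200,310,4);cv2.imwrite("pics/c1.png",cv2.convertScaleAbs(a,alpha=1.6,beta=20))
a=crop("scene0",255,395,170,320,4);cv2.imwrite("pics/c2.png",cv2.convertScaleAbs(a,alpha=1.6,beta=20))
E
```

```text
top 228 278 [481. -99.  63.]
top 223 267 [504. -87.  59.]
top 329 238 [ 574. -318.    7.]
top 339 272 [ 498. -343.   -1.]
top 233 297 [ 436. -105.    6.]
top 315 260 [ 524. -285.   31.]
top 285 266 [ 508. -220.    8.]
top 303 260 [ 524. -253.  121.]
top 345 251 [ 546. -351.   31.]
top 352 265 [ 517. -353.  108.]
top 383 260 [ 528. -415.  113.]
top 388 278 [ 487. -457.   -3.]
top 355 285 [ 477. -360.  104.]
top 322 220 [ 606. -290.  108.]
top 262 170 [ 726. -161.    6.]
top 320 325 [ 378. -302.   -0.]
top 430 300 [ 438. -554.    3.]
top 320 190 [ 655. -278.  182.]
top 400 225 [ 594. -428.  182.]
top 270 230 [ 589. -183.    1.]
scene 289 290 [477. -93.  58.]
scene 318 248 [ 509. -225.   45.]
scene 330 208 [ 521. -271.  123.]
scene 362 190 [ 512. -381.  110.]
scene 360 225 [ 488. -357.   33.]
scene 303 192 [ 606. -288.  107.]
scene 230 205 [ 744. -189.   48.]
scene 164 240 [751.  -8.  65.]
scene 360 280 [ 409. -248.   -0.]
scene 440 220 [ 346. -462.   66.]
```

View pics/c1.png

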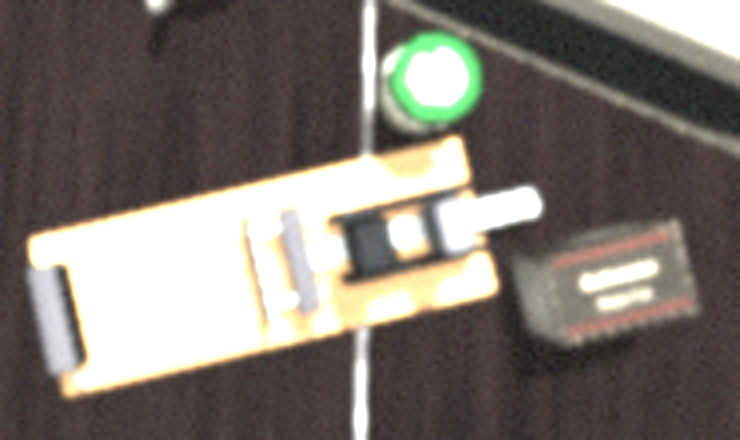

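View pics/c2.png

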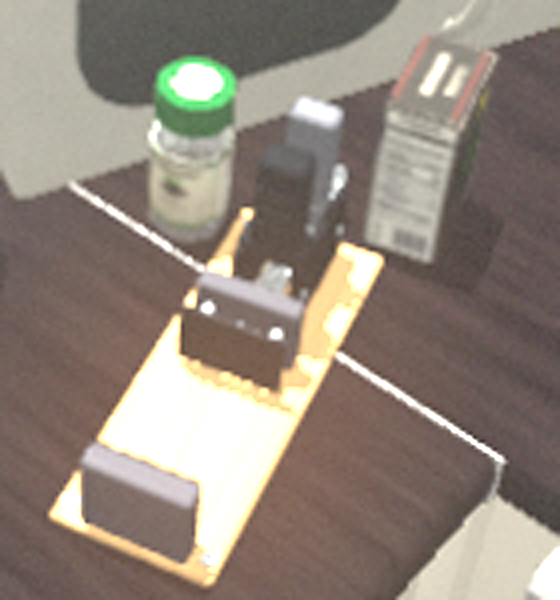

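```bash
cat >> h.py <<'E'
def rect(P,lo,hi,zlo,zhi,pr=True,name=""):
    m=(P>np.r_[lo,zlo]).all(-1)&(P<np.r_[hi,zhi]).all(-1); Q=P[m]
    if len(Q)<8: print(name,len(Q)); return Q
    (c,s,a)=cv2.minAreaRect(Q[:,:2].astype(np.float32)); 
    print(name,len(Q),"c",np.round(c,1),"s",np.round(s,1),"a",round(a,1),"zmed",np.median(Q[:,2]).round(1)); return Q
E
python3 - <<'E'
from h import *
for n in("top0","scene0"):
    P=np.load(f"pics/{n}.npy")
    rect(P,(440,-450),(570,-335),95,125,name=n+" carton top")
    rect(P,(400,-450),(570,-345),20,80,name=n+" carton side")
    rect(P,(400,-360),(620,-60),4,13,name=n+" board")
    rect(P,(420,-140),(540,-60),50,68,name=n+" fixed jaw top")
    rect(P,(420,-240),(560,-190),46,66,name=n+" moving jaw top")
    rect(P,(480,-300),(560,-225),110,140,name=n+" post+trig")
    rect(P,(580,-330),(640,-250),90,120,name=n+" jar")
    rect(P,(440,-700),(620,-420),60,175,name=n+" right things")
E
```

```text
top0 carton top 825 c [ 507.1 -388. ] s [44.9 73.2] a 15.1 zmed 110.6
top0 carton side 172 c [ 525.1 -363.1] s [59.5 80.2] a 49.2 zmed 45.5
top0 board 3283 c [ 510.7 -210.1] s [298.4 211.2] a 88.3 zmed 8.0
top0 fixed jaw top 239 c [478.1 -98.5] s [58.6 18.4] a 15.6 zmed 57.4
top0 moving jaw top 254 c [ 510.6 -219.8] s [60.1 32.9] a 15.0 zmed 55.2
top0 post+trig 203 c [ 526.2 -277.8] s [28.  52.1] a 14.2 zmed 123.9
top0 jar 426 c [ 615.3 -296.8] s [45.1 61.1] a 67.0 zmed 105.8
top0 right things 1856 c [ 500.3 -543.2] s [301.8 103.8] a 67.6 zmed 121.7
scene0 carton top 526 c [ 507.4 -386.8] s [47.  73.6] a 16.0 zmed 109.2
scene0 carton side 474 c [ 501.8 -371.5] s [88.7 55.2] a 49.3 zmed 51.4
scene0 board 2071 c [ 539.6 -211.9] s [169.1 272.9] a 9.7 zmed 8.0
scene0 fixed jaw top 293 c [478.9 -99.9] s [60.1 20.9] a 16.7 zmed 57.3
scene0 moving jaw top 303 c [ 511.1 -218.8] s [58.8 35.3] a 14.3 zmed 53.3
scene0 post+trig 214 c [ 526.3 -276.8] s [27.  54.2] a 16.4 zmed 121.1
scene0 jar 361 c [ 615.9 -296.5] s [45.8 63.9] a 66.0 zmed 104.1
scene0 right things 2480 c [ 558.9 -518.2] s [106.8 208.4] a 6.8 zmed 120.0
```

Call:
apply_moves:
  commands: [-1,-0.74,-0.15,0,0,-1,1,-1,-0.74,-0.15,0,0,-1,1,-1,-0.74,-0.15,0,0,-1,1,-1,-0.74,-0.15,0,0,-1,1,-1,-0.74,-0.15,0,0,-1,1,-1,-0.74,-0.15,0,0,-1,1,-1,-0.74,-0.15,0,0,-1,1,-1,-0.74,-0.15,0,0,-1,1,-1,-0.74,-0.15,0,0,-1,1,-1,-0.74,-0.15,0,0,-1,1,-1,-0.74,-0.15,0,0,-1,1,-1,-0.74,-0.15,0,0,-1,1]

```text
t: 1.1
ee_pos: [494.4, 152.7, 298.7]
tool_rot: [-180.0, -0.0, -172.2]
force: [1.2, 0.9, -0.0]
finger_gap: 88.3
grasp_force: 0.0
```

```bash
cat >> h.py <<'E'
def plan(tgt,yaw,base=None):
    s=ctrl.read_state(); r=s["tool_rot"]; R=Ro.from_euler("xyz",r,degrees=True)
    d=R.inv().apply(np.array(tgt)-s["ee_pos"])/400
    T=Ro.from_euler("xyz",[180,0,yaw],degrees=True); w=np.degrees((R.inv()*T).as_rotvec())/30
    print("t",round(s["t"],2),"pos",s["ee_pos"].round(1),"rot",r.round(1),"q",s["joint_pos"].round(0),"F",s["force"].round(1),"gap",round(s["finger_gap"],1),"gf",round(s["grasp_force"],1))
    print("shift",d.round(4),"turn",w.round(4))
E
python3 -c "
from h import *
plan((507,-300,260),15.5);plan((507,-300,260),-164.5)"
```

```text
t 1.1 pos [494.4 152.7 298.7] rot [-180.    -0.  -172.2] q [ -7.  28. -23. 103.  14.  52.  61.] F [ 1.2  0.9 -0. ] gap 88.3 gf 0.0
shift [ 0.123  -1.1254  0.0969] turn [-1.7000e-03  4.0000e-04  5.7445e+00]
t 1.1 pos [494.4 152.7 298.7] rot [-180.    -0.  -172.2] q [ -7.  28. -23. 103.  14.  52.  61.] F [ 1.2  0.9 -0. ] gap 88.3 gf 0.0
shift [ 0.123  -1.1254  0.0969] turn [-2.000e-04 -1.100e-03 -2.555e-01]
```

Call:
apply_moves:
  commands: [0.12,-1,0.1,0,0,-0.25,1,0.12,-1,0.1,0,0,-0.25,1,0.12,-1,0.1,0,0,-0.25,1,0.12,-1,0.1,0,0,-0.25,1,0.12,-1,0.1,0,0,-0.25,1,0.12,-1,0.1,0,0,-0.25,1,0.12,-1,0.1,0,0,-0.25,1,0.12,-1,0.1,0,0,-0.25,1,0.12,-1,0.1,0,0,-0.25,1,0.12,-1,0.1,0,0,-0.25,1,0.12,-1,0.1,0,0,-0.25,1]

```text
t: 2.02
ee_pos: [498.6, -256.8, 256.9]
tool_rot: [-179.8, -0.2, -165.3]
force: [0.2, -0.8, -0.3]
finger_gap: 88.3
grasp_force: 0.0
```

```bash
python3 - <<'E'
from h import *
snap("scene","s1");snap("top","t1")
plan((507,-388,200),-164.5)
s=ctrl.read_state();X=s["ee_pos"]
for n in("scene","top"):
    c,R,t=cam(n);p=R@X+t;x,y=p[0]/p[2],p[1]/p[2];k=1+c["k1"]*(x*x+y*y);print(n,c["cx"]+c["fx"]*x*k,c["cy"]+c["fy"]*y*k)
a=cv2.imread("pics/s1.png");b=cv2.imread("pics/t1.png")
cv2.imwrite("pics/m1.png",cv2.convertScaleAbs(np.hstack([a[60:340,150:450],b[100:380,180:480]]),alpha=1.4))
E
```

```text
t 2.12 pos [ 500.2 -249.   257.8] rot [ 1.799e+02 -1.000e-01 -1.648e+02] q [ 36.  34. -24. 100.  18.  50. 109.] F [-0.1  0.5 -0.5] gap 88.1 gf 0.0
shift [ 0.0744 -0.34    0.1442] turn [ 0.0021 -0.0018 -0.0114]
scene 338.9750796684265 164.7559438773516
top 305.18702185060454 275.89410046042195
```

View pics/m1.png

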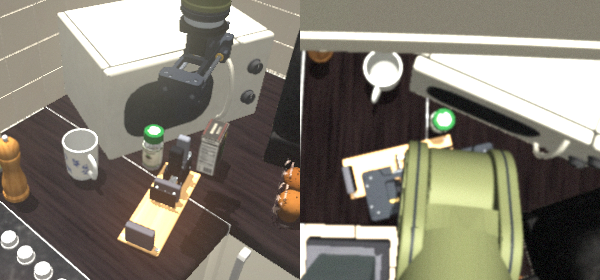

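```bash
python3 - <<'E'
from h import *
P=np.load("pics/s1.npy")
for z in range(255,345,10): rect(P,(400,-420),(620,-100),z,z+10,name=z)
a=cv2.imread("pics/s1.png")[80:220,270:420]
cv2.imwrite("pics/m2.png",cv2.convertScaleAbs(cv2.resize(a,None,fx=4,fy=4,interpolation=2),alpha=2))
E
```

```text
255 39 c [ 488.7 -254.9] s [ 18.8 112.1] a 6.3 zmed 261.4
265 70 c [ 495.7 -254.8] s [ 20.9 116.9] a 13.2 zmed 270.3
275 76 c [ 489.1 -255.6] s [ 20.4 119. ] a 6.3 zmed 280.2
285 67 c [ 498.  -254.1] s [ 21.4 120.9] a 15.4 zmed 289.5
295 53 c [ 499.6 -251. ] s [ 20.  116.2] a 18.2 zmed 299.2
305 8 c [ 505.7 -307.3] s [2.9 4. ] a 80.5 zmed 309.8
315 105 c [ 497.5 -252.6] s [ 65.1 167.3] a 15.0 zmed 322.6
325 304 c [ 497.3 -256.2] s [ 66.5 174.8] a 14.0 zmed 330.4
335 407 c [ 497.9 -256.1] s [ 67.3 184.8] a 14.5 zmed 338.2
```

View pics/m2.png

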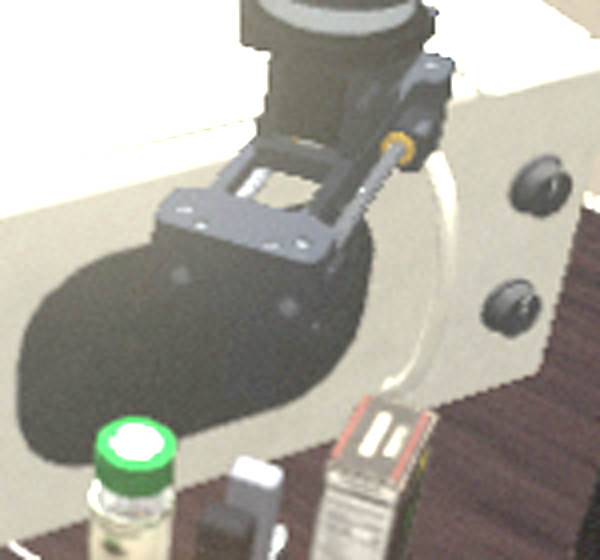

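```bash
python3 - <<'E'
from h import *
def chk(c,yaw,zmin,name,hx=45,hy=100):
    for n in("top0","scene0"):
        P=np.load(f"pics/{n}.npy").reshape(-1,3); P=P[(P[:,2]>zmin)&(P[:,2]<350)]
        a=np.radians(yaw);d=P[:,:2]-c; u=d@[np.cos(a),np.sin(a)];v=d@[-np.sin(a),np.cos(a)]
        m=(abs(u)<hx)&(abs(v)<hy); print(name,n,m.sum(),"zmax",P[m,2].max() if m.any() else None, "u",(u[m].min(),u[m].max(),v[m].min(),v[m].max()) if m.any() else "")
chk((507,-387.5),15.5,118,"carton")
chk((507,-387.5),15.5,30,"carton low",15,70)
chk((526,-277),15,130,"squeeze")
chk((487.6,-133.4),105,100,"place")
plan((507,-387.5,200),-164.5)
E
```

```text
carton top0 52 zmax 155.79337452413722 u (np.float64(33.99810535035377), np.float64(44.984294054807734), np.float64(-99.65800380072874), np.float64(82.41679777425202))
carton scene0 31 zmax 125.11778348374317 u (np.float64(34.68821637330804), np.float64(44.72743890794529), np.float64(65.42173680395527), np.float64(83.83952434540863))
carton low top0 618 zmax 114.8879384836991 u (np.float64(-14.976456652212304), np.float64(14.980198489436109), np.float64(-37.10554861911477), np.float64(37.03419603494826))
carton low scene0 607 zmax 112.79104154443513 u (np.float64(-14.995059452351851), np.float64(14.918034117672534), np.float64(-36.310613226573196), np.float64(39.5238547225578))
squeeze top0 0 zmax None u 
squeeze scene0 0 zmax None u 
place top0 0 zmax None u 
place scene0 0 zmax None u 
t 2.12 pos [ 500.2 -249.   257.8] rot [ 1.799e+02 -1.000e-01 -1.648e+02] q [ 36.  34. -24. 100.  18.  50. 109.] F [-0.1  0.5 -0.5] gap 88.1 gf 0.0
shift [ 0.074  -0.3388  0.1442] turn [ 0.0021 -0.0018 -0.0114]
```

```bash
python3 - <<'E'
from h import *
for n in("top0","scene0"):
    P=np.load(f"pics/{n}.npy").reshape(-1,3); P=P[(P[:,2]>130)&(P[:,2]<350)]
    a=np.radians(15.5);d=P[:,:2]-(507,-387.5); u=d@[np.cos(a),np.sin(a)];v=d@[-np.sin(a),np.cos(a)]
    for v0 in range(-110,110,20):
        m=(abs(v-v0)<10)&(abs(u)<120); print(n,v0,m.sum(),np.sort(u[m])[:4].round(0), P[m][np.argsort(u[m])[:2],2].round(0))
plan((499,-389.5,200),-164.5)
E
```

```text
top0 -110 1227 [-120. -120. -120. -120.] [306. 306.]
top0 -90 1039 [-120. -120. -120. -120.] [301. 295.]
top0 -70 747 [-120. -120. -120. -120.] [216. 175.]
top0 -50 429 [75. 75. 75. 75.] [168. 139.]
top0 -30 327 [90. 90. 90. 90.] [145. 139.]
top0 -10 205 [105. 105. 106. 106.] [176. 138.]
top0 10 0 [] []
top0 30 0 [] []
top0 50 0 [] []
top0 70 0 [] []
top0 90 0 [] []
scene0 -110 701 [-120. -120. -119. -119.] [306. 307.]
scene0 -90 677 [-120. -120. -120. -119.] [302. 297.]
scene0 -70 682 [-120. -120. -120. -120.] [235. 194.]
scene0 -50 494 [76. 76. 77. 77.] [178. 142.]
scene0 -30 470 [90. 91. 91. 91.] [130. 132.]
scene0 -10 338 [105. 105. 105. 106.] [131. 157.]
scene0 10 0 [] []
scene0 30 0 [] []
scene0 50 0 [] []
scene0 70 0 [] []
scene0 90 0 [] []
t 2.12 pos [ 500.2 -249.   257.8] rot [ 1.799e+02 -1.000e-01 -1.648e+02] q [ 36.  34. -24. 100.  18.  50. 109.] F [-0.1  0.5 -0.5] gap 88.1 gf 0.0
shift [ 0.0946 -0.3384  0.1442] turn [ 0.0021 -0.0018 -0.0114]
```

```bash
python3 - <<'E'
from h import *
for n in("top0","scene0"):
    P=np.load(f"pics/{n}.npy").reshape(-1,3); P=P[(P[:,2]>115)&(P[:,2]<400)]
    a=np.radians(15.5);d=P[:,:2]-(507,-387.5); u=d@[np.cos(a),np.sin(a)];v=d@[-np.sin(a),np.cos(a)]
    for v0 in range(-105,-50,10):
        m=(abs(v-v0)<5)&(u<0)&(u>-150);k=(abs(v-v0)<5)&(u>0)&(u<120); print(n,v0,"toaster",np.sort(u[m])[-3:].round(0),"mw",np.sort(u[k])[:3].round(0))
E
```

```text
top0 -105 toaster [-2. -2. -0.] mw [0. 0. 0.]
top0 -95 toaster [-110. -109. -109.] mw [44. 45. 45.]
top0 -85 toaster [-111. -111. -111.] mw [51. 51. 52.]
top0 -75 toaster [-114. -114. -114.] mw [59. 59. 59.]
top0 -65 toaster [-119. -119. -118.] mw [66. 66. 67.]
top0 -55 toaster [-127. -127. -126.] mw [75. 75. 75.]
scene0 -105 toaster [-1. -0. -0.] mw [0. 0. 1.]
scene0 -95 toaster [-109. -109. -108.] mw [46. 46. 47.]
scene0 -85 toaster [-110. -110. -110.] mw [51. 51. 52.]
scene0 -75 toaster [-113. -113. -112.] mw [61. 61. 61.]
scene0 -65 toaster [-118. -118. -117.] mw [69. 69. 69.]
scene0 -55 toaster [-126. -126. -126.] mw [76. 76. 77.]
```

Call:
apply_moves:
  commands: [0.099,-0.3315,0.144,0,0,0,1,0.099,-0.3315,0.144,0,0,0,1,0.099,-0.3315,0.144,0,0,0,1,0.099,-0.3315,0.144,0,0,0,1,0.099,-0.3315,0.3,0,0,0,1,0.099,-0.3315,0.3,0,0,0,1,0.099,-0.3315,0.3,0,0,0,1]

```text
t: 2.7
ee_pos: [495.6, -382.6, 134.0]
tool_rot: [179.5, -0.3, -164.5]
force: [0.7, 1.2, -0.2]
finger_gap: 87.6
grasp_force: 0.0
```

```bash
python3 - <<'E'
from h import *
snap("scene","s2")
plan((496.6,-387.3,76),-164.5)
P=np.load("pics/s2.npy")
rect(P,(440,-450),(570,-335),95,117,name="carton top")
for z in range(138,190,10): rect(P,(400,-520),(620,-300),z,z+10,name=z)
c=cv2.imread("pics/s2.png")[120:270,290:440]
cv2.imwrite("pics/m3.png",cv2.convertScaleAbs(cv2.resize(c,None,fx=4,fy=4,interpolation=2),alpha=2))
E
```

```text
t 2.75 pos [ 497.3 -383.2  136.7] rot [ 1.797e+02 -1.000e-01 -1.645e+02] q [ 45.  48. -21.  94.  23.  43. 119.] F [-0.7  0.4 -0.4] gap 88.3 gf 0.0
shift [ 0.0041 -0.0103  0.1517] turn [ 0.0097 -0.0047  0.0006]
carton top 265 c [ 505.5 -381.3] s [47.3 60.5] a 14.9 zmed 107.4
138 196 c [ 511.4 -429.6] s [210.  163.1] a 67.2 zmed 143.2
148 210 c [ 507.7 -433.1] s [204.9 168.6] a 70.1 zmed 152.9
158 228 c [ 508.6 -431.4] s [203.7 170.4] a 70.7 zmed 162.3
168 248 c [ 508.4 -432. ] s [204.7 168.8] a 69.3 zmed 173.2
178 206 c [ 508.2 -431.8] s [199.6 168.9] a 69.7 zmed 182.6
188 194 c [ 511.1 -420.4] s [214.  185.2] a 75.6 zmed 193.4
```

View pics/m3.png

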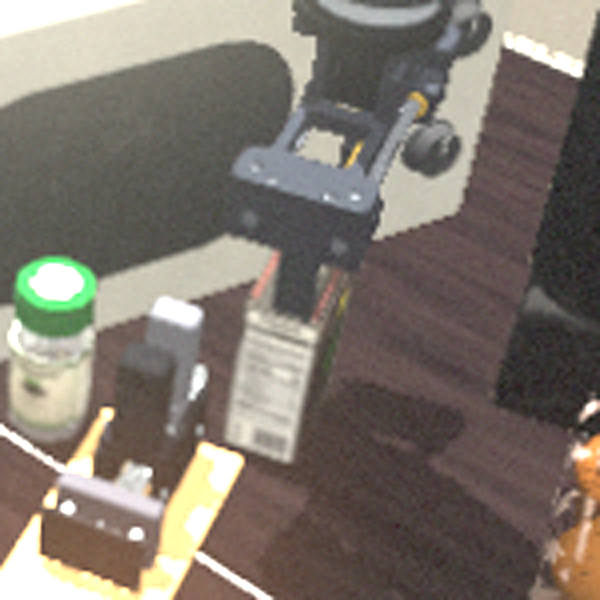

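Call:
apply_moves:
  commands: [0,-0.008,0.1,0,0,0,1,0,-0.008,0.15,0,0,0,1,0,-0.008,0.15,0,0,0,1,0,-0.008,0.15,0,0,0,1,0,-0.008,0.15,0,0,0,0.78,0,-0.008,0.15,0,0,0,0.78,0,-0.008,0.15,0,0,0,0.78,0,-0.008,0.15,0,0,0,0.78,0,-0.008,0.15,0,0,0,0.78,0,-0.008,0.15,0,0,0,0.78]

```text
t: 3.58
ee_pos: [500.2, -389.9, 80.8]
tool_rot: [-179.9, 0.2, -164.7]
force: [-0.3, -0.5, 7.6]
finger_gap: 72.9
grasp_force: 30.0
```

```bash
python3 - <<'E'
from h import *
plan((496.6,-387.3,76),-164.5)
plan((496.6,-340,250),-164.5)
E
```

```text
t 3.58 pos [ 500.2 -389.9   80.8] rot [-179.9    0.2 -164.7] q [ 44.  53. -19.  94.  26.  37. 117.] F [-0.3 -0.5  7.6] gap 72.9 gf 30.0
shift [0.0069 0.0087 0.012 ] turn [-0.0049  0.0055 -0.0057]
t 3.58 pos [ 500.2 -389.9   80.8] rot [-179.9    0.2 -164.7] q [ 44.  53. -19.  94.  26.  37. 117.] F [-0.3 -0.5  7.6] gap 72.9 gf 30.0
shift [-0.0256  0.1216 -0.4232] turn [-0.0049  0.0055 -0.0057]
```

Call:
apply_moves:
  commands: [0,0,-0.05,0,0,0,0.78,0,0,-0.15,0,0,0,0.78,0,0,-0.25,0,0,0,0.78,0,0,-0.35,0,0,0,0.78,0,0,-0.42,0,0,0,0.78,0,0,-0.42,0,0,0,0.78]

```text
t: 4.08
ee_pos: [502.2, -391.1, 254.3]
tool_rot: [-179.4, 0.5, -164.7]
force: [0.5, -0.6, 0.5]
finger_gap: 72.5
grasp_force: 30.0
```

```bash
python3 - <<'E'
from h import *
snap("scene","s3")
plan((480,-150,260),-164.5)
P=np.load("pics/s3.npy"); d=np.load("pics/s3_d.npy")
for z in range(150,300,12): rect(P,(440,-455),(590,-330),z,z+12,name=z)
c=cv2.imread("pics/s3.png")[60:270,290:440]
cv2.imwrite("pics/m4.png",cv2.convertScaleAbs(cv2.resize(c,None,fx=2.8,fy=2.8,interpolation=2),alpha=2))
E
```

```text
t 4.13 pos [ 500.6 -390.4  250.9] rot [-179.6    0.3 -164.7] q [ 47.  41. -25.  87.  19.  56. 122.] F [ 0.7 -0.6 -0.4] gap 72.6 gf 30.0
shift [-0.1091  0.593  -0.0257] turn [-0.0118  0.0107 -0.0061]
150 16 c [ 587.5 -447.9] s [13.   3.5] a 77.5 zmed 156.6
162 31 c [ 545.3 -396.1] s [ 35.7 139.5] a 48.5 zmed 171.8
174 133 c [ 527.3 -411.3] s [ 65.  139.2] a 35.7 zmed 180.2
186 142 c [ 527.6 -411.7] s [ 67.4 140.5] a 36.5 zmed 192.0
198 137 c [ 527.8 -412. ] s [ 65.3 140.6] a 36.1 zmed 204.0
210 135 c [ 526.2 -412.1] s [ 65.1 141. ] a 34.1 zmed 215.5
222 141 c [ 491.4 -381.8] s [82.4 38. ] a 71.1 zmed 228.0
234 143 c [ 491.5 -377.1] s [79. 37.] a 67.3 zmed 240.0
246 102 c [ 490.2 -379.1] s [80.9 40.9] a 69.0 zmed 252.2
258 140 c [ 489.5 -362.2] s [61.3 39.4] a 53.2 zmed 263.6
270 135 c [ 495.6 -352.7] s [49.9 34.8] a 30.3 zmed 275.9
282 82 c [ 496.2 -348.4] s [41.6 28.2] a 23.5 zmed 286.0
294 24 c [ 499.9 -385.4] s [19.7 99.1] a 14.9 zmed 296.7
```

View pics/m4.png

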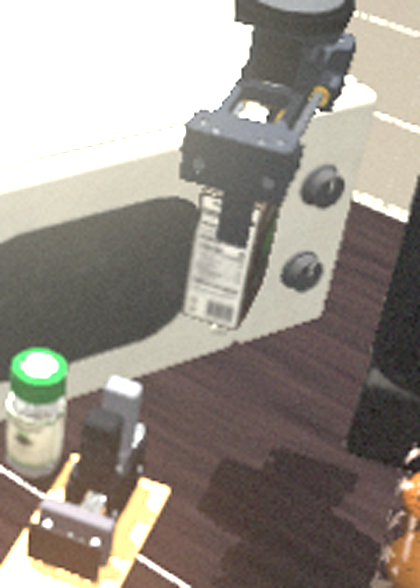

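```bash
cat >> h.py <<'E'
def loc(P,c,yaw):
    a=np.radians(yaw); d=P.reshape(-1,3)-np.array(c)
    return np.stack([d[:,0]*np.cos(a)+d[:,1]*np.sin(a),-d[:,0]*np.sin(a)+d[:,1]*np.cos(a),d[:,2]],1)
def slices(L,ws,lim=55):
    for w in ws:
        m=(abs(L[:,2]-w)<4)&(abs(L[:,0])<lim)&(abs(L[:,1])<lim); q=L[m]
        if len(q)<5: continue
        print(w,len(q),"u",np.percentile(q[:,0],[2,98]).round(1),"v",np.percentile(q[:,1],[2,98]).round(1))
E
python3 - <<'E'
from h import *
P=np.load("pics/s3.npy"); L=loc(P,(500.6,-390.4,251),15.4)
slices(L,range(-84,40,8))
E
```

```text
-76 60 u [-13.6  31.9] v [-11.6  35.7]
-68 73 u [-14.2  30.6] v [-22.9  36.3]
-60 84 u [-14.8  30.9] v [-17.1  37.1]
-52 85 u [-14.9  31. ] v [-11.6  37. ]
-44 88 u [-15.4  31.6] v [-18.1  37.1]
-36 89 u [-15.5  30.7] v [-17.6  37.8]
-28 85 u [-16.   31.6] v [-13.2  37.3]
-20 96 u [-16.   30.5] v [-1.1 37.5]
-12 93 u [-16.2  31.4] v [-11.9  38. ]
-4 81 u [-16.1  31. ] v [-16.1  37. ]
4 72 u [-15.9  29.8] v [-14.3  49.8]
12 92 u [-15.6  29.3] v [ 0.  51.4]
20 93 u [-14.6  30.9] v [14.3 52.3]
28 94 u [-13.7  31.4] v [25.  52.7]
36 44 u [-9.8 25.4] v [31.9 53.5]
```

```bash
python3 - <<'E'
from h import *
for n in("top0","scene0","s3"):
    P=np.load(f"pics/{n}.npy"); L=loc(P,(506.5,-203.9,0),105)
    for nm,x0,x1,z0,z1 in(("fj top",85,130,52,64),("fj face",85,130,20,45),("mj top",-50,30,50,60),("mj face",-50,30,20,45),("post/trig",-120,-40,112,130),("board left",60,130,4,12),("board right",-130,-60,4,12)):
        m=(L[:,0]>x0)&(L[:,0]<x1)&(abs(L[:,1])<55)&(L[:,2]>z0)&(L[:,2]<z1);q=L[m]
        if len(q)>10: print(n,nm,len(q),"x",np.percentile(q[:,0],[1,50,99]).round(1),"y",np.percentile(q[:,1],[1,50,99]).round(1),"z",np.median(q[:,2]).round(1))
plan((485,-130,260),105)
E
```

```text
top0 fj top 236 x [100.1 108.7 117.8] y [-28.1   0.4  28.7] z 57.4
top0 fj face 37 x [ 99.8 100.2 104.8] y [-29.2  -1.5  26.8] z 33.2
top0 mj top 264 x [-48.5 -23.3  -0.1] y [-29.   -0.3  29. ] z 55.3
top0 mj face 95 x [-49.7 -35.6  -6.2] y [-22.5   0.7  23.1] z 33.6
top0 post/trig 286 x [-111.9  -70.   -50.6] y [-13.7  -0.3  13.4] z 124.1
top0 board left 817 x [ 60.3  83.  118.6] y [-43.9  -0.1  44.3] z 8.1
top0 board right 692 x [-129.4  -93.9  -60.7] y [-44.4 -11.1  44.7] z 7.9
scene0 fj top 271 x [ 98.5 110.4 117.5] y [-29.4   0.7  29.1] z 57.6
scene0 fj face 225 x [106.  116.2 118.3] y [-29.5   1.6  29.4] z 32.6
scene0 mj top 260 x [-49.5 -22.    0.5] y [-29.1   1.4  28.5] z 54.2
scene0 mj face 299 x [-47.6  -2.    0.5] y [-29.4   1.1  28.9] z 36.6
scene0 post/trig 248 x [-110.1  -67.8  -49.4] y [-13.2   0.9  13.2] z 121.7
scene0 board left 452 x [ 60.3  94.5 119.3] y [-44.9  23.8  42.5] z 7.7
scene0 board right 307 x [-127.8  -93.1  -60.4] y [-53.7  26.8  41.6] z 8.0
s3 fj top 271 x [ 98.2 110.4 117.5] y [-29.4   0.5  29.1] z 57.4
s3 fj face 222 x [105.5 116.4 118. ] y [-29.4   1.9  29.4] z 32.8
s3 mj top 259 x [-49.8 -21.6   0.6] y [-29.3   1.   28.1] z 54.2
s3 mj face 310 x [-47.4  -2.    0.6] y [-29.2   2.8  29. ] z 36.1
s3 post/trig 239 x [-109.6  -66.7  -49.4] y [-12.9   1.2  13.3] z 122.0
s3 board left 453 x [ 60.2  96.1 119.3] y [-44.3  24.   42.5] z 7.7
s3 board right 303 x [-127.7  -93.8  -61.6] y [-53.3  26.5  41.8] z 8.1
t 4.13 pos [ 500.6 -390.4  250.9] rot [-179.6    0.3 -164.7] q [ 47.  41. -25.  87.  19.  56. 122.] F [ 0.7 -0.6 -0.4] gap 72.6 gf 30.0
shift [-0.1344  0.638  -0.0258] turn [-8.0000e-04  1.7700e-02  3.0105e+00]
```

Call:
apply_moves:
  commands: [-0.134,0.638,0,0,0.01,1,0.78,-0.134,0.638,0,0,0.01,1,0.78,-0.134,0.638,0,0,0.01,1,0.78,-0.134,0.638,0,0,0.01,1,0.78,-0.134,0.638,0,0,0.01,1,0.78,-0.134,0.638,0,0,0.01,1,0.78,-0.134,0.638,0,0,0.01,1,0.78]

```text
t: 4.72
ee_pos: [481.5, -121.2, 246.0]
tool_rot: [179.9, -0.5, 165.9]
force: [-0.7, 0.4, -0.6]
finger_gap: 72.4
grasp_force: 30.0
```

Call:
apply_moves:
  commands: [0,0,0,0,0,1,0.78,0,0,0,0,0,1,0.78,0,0,0,0,0,1,0.78,0,0,0,0,0,1,0.78,0,0,0,0,0,1,0.78]

```text
t: 5.13
ee_pos: [482.0, -129.2, 245.8]
tool_rot: [-179.7, -0.3, 135.1]
force: [-0.1, 0.4, -0.6]
finger_gap: 72.8
grasp_force: 30.0
```

Call:
apply_moves:
  commands: [0,0,0,0,0,1,0.78,0,0,0,0,0,1,0.78,0,0,0,0,0,1,0.78,0,0,0,0,0,1,0.78,0,0,0,0,0,1,0.78,0,0,0,0,0,1,0.78]

```text
t: 5.63
ee_pos: [482.4, -129.2, 246.1]
tool_rot: [-179.6, -0.1, 105.5]
force: [0.4, 0.6, -0.6]
finger_gap: 72.7
grasp_force: 30.0
```

```bash
python3 - <<'E'
from h import *
snap("scene","s4")
plan((486.6,-129.5,180),105)
s=ctrl.read_state()
P=np.load("pics/s4.npy"); L=loc(P,s["ee_pos"],s["tool_rot"][2])
slices(L,range(-84,16,12))
E
```

```text
t 5.68 pos [ 482.5 -129.2  246.2] rot [-1.797e+02 -1.000e-01  1.056e+02] q [  8.  30.   2. 111.  -2.  40.  27.] F [-0.3  0.5 -0.8] gap 72.5 gf 30.0
shift [-0.0039  0.0107  0.1654] turn [-0.0115 -0.0029  0.0194]
-84 11 u [15.4 17.1] v [-28.2  14.5]
-72 120 u [-20.5  18.5] v [-32.6  37.2]
-60 136 u [-17.1  19. ] v [-31.5  37.7]
-48 149 u [-18.7  19.4] v [-31.6  37.4]
-36 158 u [-16.4  19.3] v [-30.2  37.5]
-24 155 u [-8.4 19.7] v [-31.4  37.3]
-12 145 u [ 5.3 19.3] v [-32.9  37. ]
0 175 u [ 8.2 19. ] v [-43.7  45. ]
12 229 u [ 4.9 18.5] v [-46.9  51.2]
```

Call:
apply_moves:
  commands: [-0.004,0.0107,0,-0.01,0,0.02,0.78,-0.004,0.0107,0.1,-0.01,0,0.02,0.78,-0.004,0.0107,0.2,-0.01,0,0.02,0.78,-0.004,0.0107,0.3,-0.01,0,0.02,0.78,-0.004,0.0107,0.34,-0.01,0,0.02,0.78,-0.004,0.0107,0.36,-0.01,0,0.02,0.78,-0.004,0.0107,0.375,-0.01,0,0.02,0.78,-0.004,0.0107,0.38,-0.01,0,0.02,0.78,-0.004,0.0107,0.38,-0.01,0,0.02,0.78]

```text
t: 6.43
ee_pos: [487.4, -129.7, 95.1]
tool_rot: [179.9, -0.0, 104.8]
force: [0.3, 0.8, 0.3]
finger_gap: 72.6
grasp_force: 30.0
```

```bash
python3 - <<'E'
from h import *
snap("scene","s5")
plan((486.6,-129.5,88),105)
s=ctrl.read_state()
P=np.load("pics/s5.npy"); L=loc(P,(507.7,-208.4,0),105)
for w in (12,16,24,32,40,62,70,80,90):
    m=(abs(L[:,2]-w)<3)&(abs(L[:,1])<34)&(L[:,0]>60)&(L[:,0]<104)
    if m.any(): print(w,m.sum(),np.percentile(L[m,0],[5,50,95]).round(1),np.percentile(L[m,1],[2,98]).round(1))
c=cv2.imread("pics/s5.png")[150:320,220:390]
cv2.imwrite("pics/m5.png",cv2.convertScaleAbs(cv2.resize(c,None,fx=3.4,fy=3.4,interpolation=2),alpha=1.8))
E
```

```text
t 6.48 pos [ 487.5 -129.7   95.5] rot [179.9  -0.  104.7] q [  9.  44.   1. 117.  -3.  18.  27.] F [-0.3  0.2 -0.7] gap 72.7 gf 30.0
shift [ 0.0011 -0.0021  0.0187] turn [ 0.0044 -0.0009 -0.0083]
12 3 [ 95.8 100.6 102.2] [28.9 32.4]
16 2 [96.  96.6 97.2] [26.  27.5]
24 7 [97.  97.3 98.4] [26.2 33.7]
32 8 [96.  96.9 97.7] [26.9 33.7]
40 12 [91.5 96.7 98. ] [26.6 33.8]
62 55 [96.6 98.1 99.6] [-30.9  31.3]
70 59 [ 96.1  98.  100.2] [-33.   31.2]
80 70 [96.5 98.  99.5] [-32.4  32.5]
90 70 [96.  97.7 99.3] [-31.6  32.3]
```

View pics/m5.png

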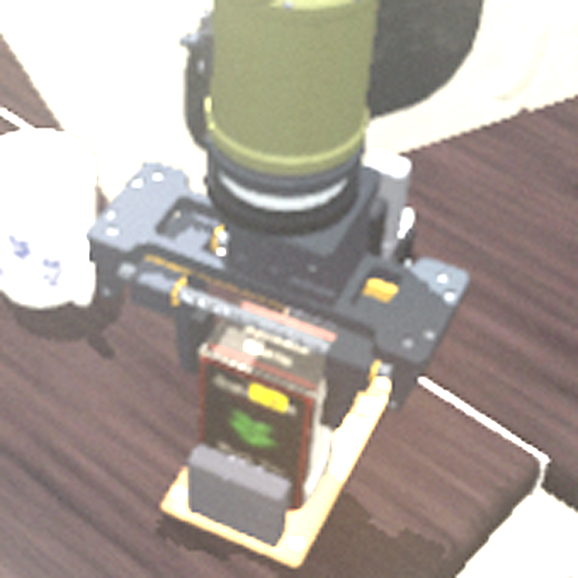

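Call:
apply_moves:
  commands: [0,0,0.008,0,0,0,0.78,0,0,0.014,0,0,0,0.78,0,0,0.018,0,0,0,0.78,0,0,0.018,0,0,0,0.78]

```text
t: 6.82
ee_pos: [486.9, -129.4, 88.5]
tool_rot: [179.9, -0.1, 104.7]
force: [-2.0, 0.5, 8.7]
finger_gap: 72.4
grasp_force: 30.0
```

Call:
apply_moves:
  commands: [0,0,-0.002,0,0,0,0.84,0,0,-0.002,0,0,0,0.9,0,0,-0.002,0,0,0,1,0,0,-0.002,0,0,0,1,0,0,-0.04,0,0,0,1,0,0,-0.1,0,0,0,1,0,0,-0.2,0,0,0,1,0,0,-0.3,0,0,0,1,0,0,-0.3,0,0,0,1]

```text
t: 7.57
ee_pos: [490.3, -130.8, 213.3]
tool_rot: [179.4, 0.2, 104.7]
force: [0.7, 0.0, -0.2]
finger_gap: 88.0
grasp_force: 0.0
```

```bash
python3 - <<'E'
from h import *
snap("scene","s6")
plan((527.4,-281.8,200),15)
P=np.load("pics/s6.npy"); L=loc(P,(507.7,-208.4,0),105)
for w in (12,16,24,32,40,62,70,80,90,100,110):
    m=(abs(L[:,2]-w)<3)&(abs(L[:,1])<40)&(L[:,0]>40)&(L[:,0]<104)
    if m.any(): print(w,m.sum(),np.percentile(L[m,0],[5,50,95]).round(1),np.percentile(L[m,1],[2,98]).round(1))
for nm,x0,x1,z0,z1 in(("top",20,104,113,123),("fj top",90,130,52,64),("mj top",-50,30,50,60),("post/trig",-120,-40,112,130)):
    m=(L[:,0]>x0)&(L[:,0]<x1)&(abs(L[:,1])<55)&(L[:,2]>z0)&(L[:,2]<z1);q=L[m]
    if len(q)>10: print(nm,len(q),"x",np.percentile(q[:,0],[1,50,99]).round(1),"y",np.percentile(q[:,1],[1,50,99]).round(1),"z",np.median(q[:,2]).round(1))
E
```

```text
t 7.62 pos [ 489.  -130.3  210.6] rot [1.796e+02 1.000e-01 1.047e+02] q [  8.  33.   2. 113.  -2.  34.  27.] F [ 0.6 -0.4  0.4] gap 87.9 gf 0.0
shift [-0.3907 -0.0037  0.0274] turn [ 0.0143 -0.0079  2.9908]
12 25 [46.6 77.9 97.9] [27.4 39.4]
16 14 [71.4 92.9 98.5] [26.1 35.5]
24 17 [60.1 89.9 98.7] [25.6 35.9]
32 21 [57.1 89.1 98.2] [27.3 36.5]
40 21 [60.2 86.9 97.9] [-10.6  36.7]
62 83 [70.5 98.1 99.9] [-32.1  36.4]
70 74 [ 71.8  98.2 100. ] [-32.2  36.3]
80 79 [68.  97.7 99.4] [-33.3  36.5]
90 88 [68.4 97.7 99.3] [-33.4  36.2]
100 80 [66.2 97.2 98.9] [-33.8  36.3]
110 97 [67.9 96.9 98.5] [-31.5  36.1]
top 737 x [53.  78.  97.6] y [-33.5   3.3  35.4] z 118.5
fj top 401 x [ 94.2 109.9 122. ] y [-31.1   1.8  34.4] z 57.6
mj top 217 x [-48.2 -20.8   3.2] y [-28.2   3.4  28.5] z 54.8
post/trig 47 x [-100.9  -49.2  -44.4] y [-14.4  -8.7  -2.1] z 122.2
```

Call:
apply_moves:
  commands: [-0.39,-0.004,0,0,0,1,1,-0.39,-0.004,0,0,0,1,1,-0.39,-0.004,0,0,0,1,1,-0.39,-0.004,0,0,0,1,1,-0.39,-0.004,0,0,0,1,1]

```text
t: 8.03
ee_pos: [524.1, -289.3, 205.9]
tool_rot: [179.9, 0.3, 74.0]
force: [0.0, -0.3, 0.3]
finger_gap: 88.2
grasp_force: 0.0
```

Call:
apply_moves:
  commands: [0,0,0,0,0,1,1,0,0,0,0,0,1,1,0,0,0,0,0,1,1,0,0,0,0,0,1,1,0,0,0,0,0,1,1]

```text
t: 8.45
ee_pos: [524.0, -279.8, 205.5]
tool_rot: [-179.8, 0.0, 44.6]
force: [-0.4, -0.2, 0.7]
finger_gap: 87.9
grasp_force: 0.0
```

Call:
apply_moves:
  commands: [0,0,0,0,0,1,1,0,0,0,0,0,1,1,0,0,0,0,0,1,1,0,0,0,0,0,1,1,0,0,0,0,0,1,1,0,0,0,0,0,1,1]

```text
t: 8.95
ee_pos: [524.3, -280.3, 206.2]
tool_rot: [-179.9, 0.1, 15.0]
force: [0.5, 0.2, -0.4]
finger_gap: 87.9
grasp_force: 0.0
```

```bash
python3 - <<'E'
from h import *
snap("scene","s7")
plan((527.4,-281.8,140),15);plan((527.4,-281.8,80),15)
P=np.load("pics/s7.npy"); L=loc(P,(507.7,-208.4,0),105)
s=ctrl.read_state();z=s["ee_pos"][2]
for w in range(int(z)-2,int(z)+50,8):
    m=(abs(L[:,2]-w)<4)&(abs(L[:,1])<30)&(abs(L[:,0]+76)<90)
    q=L[m]
    if len(q)>5: print("finger",w,len(q),np.percentile(q[:,0],[2,98]).round(1),np.percentile(q[:,1],[2,98]).round(1))
for nm,x0,x1,z0,z1 in(("post/trig",-120,-40,112,130),("trig",-120,-80,112,130),("post",-80,-40,100,130)):
    m=(L[:,0]>x0)&(L[:,0]<x1)&(abs(L[:,1])<55)&(L[:,2]>z0)&(L[:,2]<z1);q=L[m]
    if len(q)>10: print(nm,len(q),"x",np.percentile(q[:,0],[1,50,99]).round(1),"y",np.percentile(q[:,1],[1,50,99]).round(1),"z",np.median(q[:,2]).round(1))
E
```

```text
t 9.0 pos [ 524.4 -280.4  206.4] rot [-1.799e+02  1.000e-01  1.500e+01] q [  8.  42.  28.  98. -26.  46. -27.] F [ 0.5 -1.   0.4] gap 88.2 gf 0.0
shift [0.0066 0.0057 0.1659] turn [-0.0043  0.0021  0.0001]
t 9.0 pos [ 524.4 -280.4  206.4] rot [-1.799e+02  1.000e-01  1.500e+01] q [  8.  42.  28.  98. -26.  46. -27.] F [ 0.5 -1.   0.4] gap 88.2 gf 0.0
shift [0.0067 0.006  0.3159] turn [-0.0043  0.0021  0.0001]
finger 212 44 [-129.3  -14.6] [-6.5 13.8]
finger 220 47 [-125.3  -12.9] [-7.  13.4]
finger 228 53 [-128.4  -12. ] [-6.6 13.4]
finger 236 47 [-129.   -11.6] [-5.7 13.6]
finger 244 45 [-117.6  -11.6] [-6.4 13.8]
finger 252 23 [-125.4  -11.1] [-5.8 13.4]
post/trig 242 x [-105.1  -63.   -44.9] y [-12.9   0.7  13.3] z 122.2
trig 111 x [-105.9  -92.8  -87.4] y [-13.    0.9  13.4] z 122.1
post 196 x [-65.8 -48.5 -43.7] y [-13.6   1.1  13.4] z 119.2
```

Call:
apply_moves:
  commands: [0.0067,0.009,0.08,0,0,0,1,0.0067,0.009,0.16,0,0,0,1,0.0067,0.009,0.23,0,0,0,1,0.0067,0.009,0.28,0,0,0,1,0.0067,0.009,0.316,0,0,0,1,0.0067,0.009,0.316,0,0,0,1,0.0067,0.009,0.316,0,0,0,1]

```text
t: 9.58
ee_pos: [527.8, -283.3, 80.2]
tool_rot: [-179.8, 0.0, 14.9]
force: [-0.4, -0.2, -0.3]
finger_gap: 88.1
grasp_force: 0.0
```

```bash
cat >> h.py <<'E'
def jaw(tag):
    snap("scene",tag); s=ctrl.read_state()
    print("t",round(s["t"],2),"pos",s["ee_pos"].round(1),"rot",s["tool_rot"].round(1),"F",s["force"].round(1),"gap",round(s["finger_gap"],1),"gf",round(s["grasp_force"],1))
    P=np.load(f"pics/{tag}.npy"); L=loc(P,(507.7,-208.4,0),105)
    d=s["ee_pos"]-np.array((507.7,-208.4,0));a=np.radians(105);print("tcp clamp x,y",(d[0]*np.cos(a)+d[1]*np.sin(a)).round(1),(-d[0]*np.sin(a)+d[1]*np.cos(a)).round(1))
    for nm,x0,x1,y,z0,z1 in(("fj outer",108,140,25,20,45),("fj top",85,140,28,53,62),("carton front",60,112,30,70,105),("carton top",20,112,45,111,124),("pad front",-30,80,28,20,48),("mj top",-50,80,30,50,59),("post",-85,-25,15,88,120),("trig",-130,-60,15,121,130),("board",60,140,50,4,12)):
        m=(L[:,0]>x0)&(L[:,0]<x1)&(abs(L[:,1])<y)&(L[:,2]>z0)&(L[:,2]<z1);q=L[m]
        if len(q)>8: print(nm,len(q),"x",np.percentile(q[:,0],[1,10,50,90,99]).round(1),"y",np.percentile(q[:,1],[2,98]).round(1),"z",np.percentile(q[:,2],[2,50,98]).round(1))
E
python3 - <<'E'
from h import *
jaw("s8")
a=cv2.imread("pics/s8.png")[150:320,220:390]
cv2.imwrite("pics/m6.png",cv2.convertScaleAbs(cv2.resize(a,None,fx=3.4,fy=3.4,interpolation=2),alpha=1.8))
E
```

```text
t 9.63 pos [ 528.5 -283.9   81.2] rot [-179.9   -0.    14.8] F [-0.2  0.5 -0.5] gap 88.0 gf 0.0
tcp clamp x,y -78.3 -0.5
fj outer 176 x [119.4 120.1 121.1 122.1 122.7] y [-24.4  24.4] z [20.6 33.  44.2]
fj top 326 x [ 96.9  98.3 111.2 120.5 122. ] y [-26.3  26.9] z [53.4 57.5 61.2]
carton front 347 x [ 95.7  96.8  98.1  99.3 100.6] y [-28.7  28.8] z [ 71.   87.9 103.9]
carton top 769 x [53.2 58.3 78.4 96.1 98.1] y [-32.4  35.3] z [111.9 118.4 121.3]
pad front 109 x [-17.8 -16.7 -15.    3.2   4.4] y [-24.2  27.6] z [23.5 42.  47.7]
mj top 201 x [-48.2 -42.4 -19.8 -14.3   3.1] y [-28.2  28.4] z [50.3 54.8 58.2]
trig 10 x [-129.2 -128.6 -103.6  -90.2  -90.2] y [-6.5  8. ] z [122.2 123.  125.4]
board 315 x [ 61.7  78.3 114.2 122.7 124.1] y [-44.1  42.3] z [ 4.4  7.5 11.2]
```

View pics/m6.png

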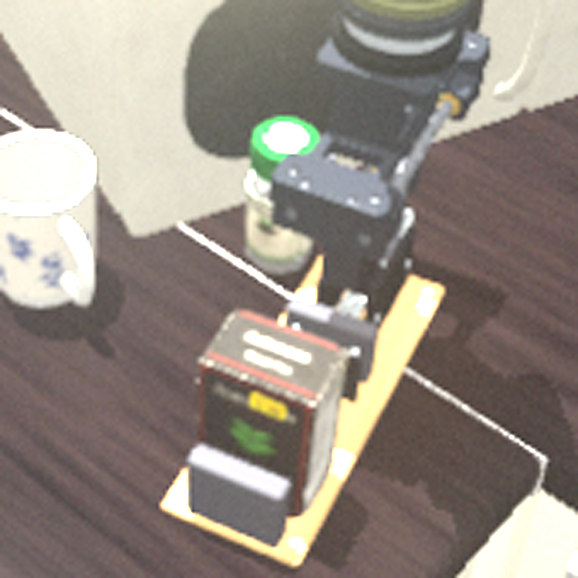

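Call:
apply_moves:
  commands: [0,0,0,0,0,0,0.85,0,0,0,0,0,0,0.74,0,0,0,0,0,0,0.71,0,-0.003,0,0,0,0,0.68,0,-0.007,0,0,0,0,0.64,0,-0.012,0,0,0,0,0.6,0,-0.016,0,0,0,0,0.56,0,-0.021,0,0,0,0,0.52,0,-0.026,0,0,0,0,0.48,0,-0.027,0,0,0,0,0.475,0,-0.027,0,0,0,0,0.475]

```text
t: 10.55
ee_pos: [525.9, -273.6, 81.4]
tool_rot: [180.0, -0.1, 14.7]
force: [0.2, -0.3, 5.9]
finger_gap: 41.7
grasp_force: 7.0
```

```bash
python3 -c "
from h import *
jaw('s9')"
```

```text
t 10.6 pos [ 525.9 -273.6   81.4] rot [ 1.80e+02 -1.00e-01  1.47e+01] F [-0.3 -0.3  6.4] gap 42.2 gf 7.1
tcp clamp x,y -67.7 -0.7
fj outer 175 x [119.2 120.1 121.  121.9 122.5] y [-24.4  23.8] z [20.4 33.2 44.3]
fj top 314 x [ 97.1  98.4 111.8 120.5 121.8] y [-26.4  27.1] z [53.4 57.7 61.3]
carton front 350 x [ 95.7  96.7  98.1  99.3 100.1] y [-29.  29.] z [ 70.7  87.8 103.8]
carton top 773 x [53.3 58.4 78.9 96.2 98.1] y [-32.6  35.1] z [111.6 118.4 121.3]
pad front 35 x [-0.9 -0.1  1.8 20.6 21.4] y [20.6 27.5] z [21.5 38.6 47.4]
mj top 148 x [-48.3 -46.3  -7.5   0.5  21. ] y [-26.1  28.7] z [50.8 55.5 58.9]
post 16 x [-72.7 -48.5 -32.5 -30.9 -30.4] y [-10.3  12.8] z [88.2 90.  97.4]
board 315 x [ 62.8  77.5 113.6 122.8 124.4] y [-44.   42.5] z [ 4.2  7.4 11.5]
```

Call:
apply_moves:
  commands: [0,0.012,0,0,0,0,0.58,0,0.022,0,0,0,0,0.68,0,0.027,0,0,0,0,0.76,0,0.027,0,0,0,0,0.76,0,0.027,0,0,0,0,0.76,0,0.025,0,0,0,0,0.7,0,0.019,0,0,0,0,0.64,0,0.013,0,0,0,0,0.58,0,0.006,0,0,0,0,0.52,0,0,0,0,0,0,0.475,0,0,0,0,0,0,0.475,0,0,0,0,0,0,0.475]

```text
t: 11.6
ee_pos: [525.2, -272.7, 80.5]
tool_rot: [-179.9, 0.0, 14.8]
force: [-0.0, -1.0, -4.1]
finger_gap: 42.1
grasp_force: 7.2
```

```bash
python3 -c "
from h import *
jaw('s10')"
```

```text
t 11.65 pos [ 525.2 -272.7   80.5] rot [-179.9    0.    14.8] F [ 0.1 -1.7 -2.7] gap 42.1 gf 7.3
tcp clamp x,y -66.6 -0.2
fj outer 182 x [120.5 121.2 122.1 122.9 123.3] y [-24.2  23.6] z [20.8 32.9 44.7]
fj top 317 x [ 98.1  99.4 112.3 121.2 122.8] y [-26.6  26.5] z [53.4 57.4 61.2]
carton front 357 x [ 97.1  97.9  99.1 100.4 101.5] y [-28.5  28.7] z [ 71.   88.1 104.6]
carton top 773 x [53.7 59.2 79.3 97.1 98.9] y [-32.6  35.1] z [111.7 118.5 121.4]
pad front 41 x [-28.7 -27.7 -21.4  17.6  18.3] y [-6.5 27.9] z [20.9 34.5 46.2]
mj top 63 x [-47.  -46.1 -42.1  13.4  17.5] y [-20.4  28.9] z [50.4 55.7 58.9]
post 12 x [-66.  -32.8 -31.  -29.2 -29.1] y [-8.6 11. ] z [88.6 90.4 92.5]
board 330 x [ 60.7  76.9 114.3 123.9 125.4] y [-44.1  42.6] z [ 4.4  7.4 10.9]
```

```bash
python3 - <<'E'
from h import *
snap("top","t10")
for n in("s8","s9","s10","t10"):
    P=np.load(f"pics/{n}.npy"); L=loc(P,(507.7,-208.4,0),105)
    for z0,z1 in((15,30),(30,50),(50,60)):
        m=(L[:,0]>-60)&(L[:,0]<60)&(abs(L[:,1])<32)&(L[:,2]>z0)&(L[:,2]<z1)
        h,_=np.histogram(L[m,0],np.arange(-60,62,4));print(n,z0,h)
c=[cv2.imread(f"pics/{n}.png")[200:290,280:350] for n in("s9","s10")]
cv2.imwrite("pics/m7.png",cv2.convertScaleAbs(cv2.resize(np.hstack(c),None,fx=5.5,fy=5.5,interpolation=2),alpha=2.2))
E
```

```text
s8 15 [ 3  1  1  0  0  0  0  1  0  3  5  5  0  0  2 16  5  0  0  0  0  0  0  0
  0  0  0  0  0  0]
s8 30 [ 9 15 16  5 18  0  0  0  2  3 34 63  1  0  0 23  4  0  0  0  0  0  0  0
  0  0  0  0  0  0]
s8 50 [ 1  2  5 13 12  0  0  4 31 38 51 40  0  0  2  9  0  0  0  0  0  0  0  0
  0  0  0  0  0  0]
s9 15 [ 5  6  7 11 13  1  0  0  0  0  0  0  2  2  6  7  0  0  0  5  5  0  0  0
  0  0  0  0  0  0]
s9 30 [12 17 13 16 36  9 11  2  0  0  0  0  2  3  9 17  1  0  0  5  7  0  0  0
  0  0  0  0  0  0]
s9 50 [ 2  1  3 29 14  1  0  0  0  0  0  0 26 40 24 10  0  0  0  4  3  0  0  0
  0  0  0  0  0  0]
s10 15 [ 8  5  6  4 20  7  0  1  1  0  0  0  0  0  0  0  2  0  6 10  0  0  0  0
  0  0  0  0  0  0]
s10 30 [13 16 17 14 36 15  7  7 12  8  0  0  0  0  0  0  1  3  9 10  0  0  0  0
  0  0  0  0  0  0]
s10 50 [ 0  2  2 27 16  3  0  0  0  0  0  0  0  0  0  0  5  7  5  4  0  0  0  0
  0  0  0  0  0  0]
t10 15 [0 0 0 0 0 0 0 0 0 0 0 0 0 0 0 0 0 0 0 0 0 0 0 0 0 0 0 0 1 0]
t10 30 [0 0 0 0 0 0 0 0 0 0 0 0 0 0 0 0 0 0 0 0 0 0 0 2 0 0 0 0 5 0]
t10 50 [ 0  0  0  0  0  0  0  0  0  0  0  0  0  0  0  0  0  0  0  0  0  0  0 21
 17  0  0  3  3  0]
```

View pics/m7.png

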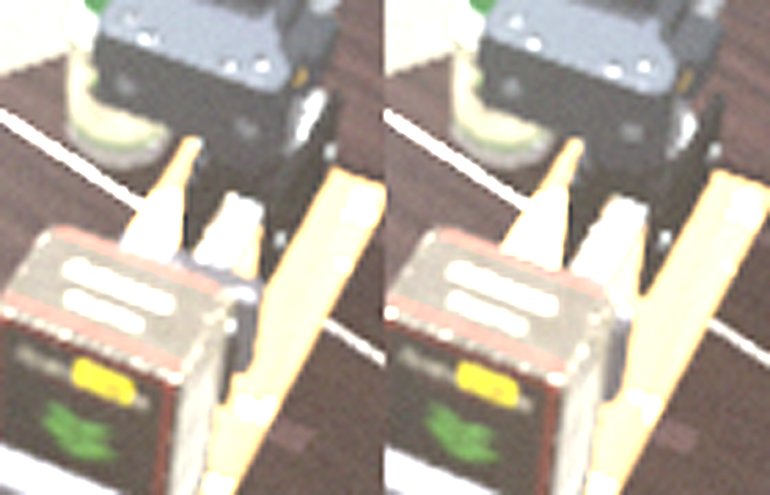

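Call:
apply_moves:
  commands: [0,0.012,0,0,0,0,0.58,0,0.022,0,0,0,0,0.68,0,0.027,0,0,0,0,0.78,0,0.027,0,0,0,0,0.8,0,0.027,0,0,0,0,0.8,0,0.025,0,0,0,0,0.7,0,0.019,0,0,0,0,0.64,0,0.013,0,0,0,0,0.58,0,0.006,0,0,0,0,0.52,0,0,0,0,0,0,0.475,0,0,0,0,0,0,0.475,0,0,0,0,0,0,0.475]

```text
t: 12.7
ee_pos: [525.6, -272.6, 81.0]
tool_rot: [-179.9, -0.0, 14.8]
force: [0.6, 2.5, 5.1]
finger_gap: 41.9
grasp_force: 8.6
```

```bash
cat >> h.py <<'E'
def hist(ns):
    for n in ns:
        P=np.load(f"pics/{n}.npy"); L=loc(P,(507.7,-208.4,0),105)
        for z0,z1 in((15,50),(50,60)):
            m=(L[:,0]>-20)&(L[:,0]<60)&(abs(L[:,1])<32)&(L[:,2]>z0)&(L[:,2]<z1)
            h,_=np.histogram(L[m,0],np.arange(-20,62,2));print(n,z0,h)
E
python3 -c "
from h import *
jaw('s11');snap('top','t11')
P=np.load('pics/t11.npy');rect(P,(400,-200),(560,-90),112,124,name='ctop top')
P=np.load('pics/s11.npy');rect(P,(400,-200),(560,-90),112,124,name='ctop sc')
hist(['s11','t10','t11'])"
```

```text
t 12.75 pos [ 525.6 -272.6   81. ] rot [-179.9   -0.    14.8] F [-1.2  1.4  5.5] gap 41.7 gf 8.7
tcp clamp x,y -66.7 -0.7
fj outer 181 x [120.6 121.1 122.1 123.  123.6] y [-23.9  23.6] z [20.6 32.2 44.6]
fj top 316 x [ 98.7 100.5 112.4 121.3 123. ] y [-26.7  26.8] z [53.6 57.5 61.4]
carton front 356 x [ 97.9  98.9 100.2 101.6 102.6] y [-29.5  29.4] z [ 70.9  87.8 104.3]
carton top 773 x [ 54.9  60.4  80.7  98.2 100. ] y [-32.2  35.2] z [111.6 118.4 121.5]
pad front 25 x [-28.4 -27.8 -24.5 -21.4 -18.4] y [-7.2  5.5] z [25.7 33.9 37.7]
mj top 51 x [-48.7 -47.1 -43.2  24.5  29.4] y [-19.8  28.9] z [50.5 56.1 58.9]
post 16 x [-74.3 -70.9 -31.5 -30.4 -29.4] y [-8.4 12.7] z [88.1 89.8 92.1]
board 313 x [ 62.   78.  115.  123.6 125.5] y [-43.8  42.5] z [ 4.4  7.6 11. ]
ctop top 606 c [ 493.6 -131.3] s [54.7 46.5] a 15.8 zmed 118.7
ctop sc 755 c [ 486.9 -133.9] s [71.  47.4] a 15.6 zmed 118.5
s11 15 [0 1 0 0 0 0 0 0 0 0 0 0 0 0 0 0 0 0 0 0 1 4 2 2 6 4 0 0 0 0 0 0 0 0 0 0 0
 0 0 0]
s11 50 [0 0 0 0 0 0 0 0 0 0 0 0 0 0 0 0 0 0 0 0 1 2 3 0 3 0 0 0 0 0 0 0 0 0 0 0 0
 0 0 0]
t10 15 [0 0 0 0 0 0 0 0 0 0 0 0 0 0 0 0 0 0 0 0 0 0 0 0 0 0 1 1 0 0 0 0 0 0 0 0 6
 0 0 0]
t10 50 [ 0  0  0  0  0  0  0  0  0  0  0  0  0  0  0  0  0  0  0  0  0  0  0  0
  0  0  5 16 15  2  0  0  0  0  0  3  3  0  0  0]
t11 15 [ 0  0  0  0  0  0  0  0  0  0  0  0  0  0  0  0  0  0  0  0  0  0  0  0
  0  0  0  2  2  3  3  2  1 17  2  0  2  3  0  0]
t11 50 [ 0  0  0  0  0  0  0  0  0  0  0  0  0  0  0  0  0  0  0  0  0  0  0  0
  0  0  7  2  0  0  0  0  0  9 17 17 12  1  0  0]
```

Call:
apply_moves:
  commands: [0,0.012,0,0,0,0,0.58,0,0.022,0,0,0,0,0.68,0,0.027,0,0,0,0,0.78,0,0.027,0,0,0,0,0.8,0,0.027,0,0,0,0,0.8,0,0.025,0,0,0,0,0.7,0,0.022,0,0,0,0,0.67,0,0.018,0,0,0,0,0.64,0,0.014,0,0,0,0,0.6,0,0.014,0,0,0,0,0.6,0,0.014,0,0,0,0,0.6]

```text
t: 13.72
ee_pos: [526.5, -278.1, 80.5]
tool_rot: [-179.9, 0.0, 14.7]
force: [-0.7, 1.6, -0.6]
finger_gap: 53.0
grasp_force: 8.1
```

```bash
python3 -c "
from h import *
jaw('s12');snap('top','t12')
hist(['s12','t12'])"
```

```text
t 13.77 pos [ 526.5 -278.1   80.4] rot [-179.9    0.    14.7] F [-0.7  1.7  0. ] gap 53.4 gf 8.2
tcp clamp x,y -72.2 -0.1
fj outer 178 x [120.5 121.  122.1 123.1 123.7] y [-24.   23.7] z [20.8 32.6 44.4]
fj top 304 x [101.2 103.  113.2 121.6 122.8] y [-26.4  26.6] z [53.7 57.7 61.3]
carton front 355 x [100.4 101.5 102.7 104.  104.6] y [-28.5  28.7] z [ 70.6  88.2 104.3]
carton top 780 x [ 57.5  62.6  83.3 100.6 102.3] y [-32.5  35.4] z [112.2 118.6 121.4]
pad front 35 x [-29.3 -28.2 -23.1 -17.6  15.7] y [-6.5 13. ] z [22.3 35.  38. ]
mj top 46 x [-48.3 -46.3 -43.4  27.6  33.7] y [-20.4  29.1] z [50.2 56.6 58.6]
post 32 x [-34.7 -33.  -31.2 -29.7 -29. ] y [-9.9 10.9] z [88.2 92.9 98. ]
board 306 x [ 63.2  79.1 115.2 123.9 125.7] y [-43.9  42.4] z [ 4.3  7.6 11. ]
s12 15 [5 4 1 0 0 0 0 0 0 0 0 0 0 0 0 0 0 0 0 0 0 0 1 2 4 4 1 4 1 0 0 0 0 0 0 0 0
 0 0 0]
s12 50 [0 0 0 0 0 0 0 0 0 0 0 0 0 0 0 0 0 0 0 0 0 0 0 2 1 2 1 1 0 0 0 0 0 0 0 0 0
 0 0 0]
t12 15 [ 0  0  0  0  0  0  0  0  0  0  0  0  0  0  0  0  0  0  0  0  0  0  0  0
  0  0  0  0  0  2  3  2  1  3 18  1  0  2  4  0]
t12 50 [ 0  0  0  0  0  0  0  0  0  0  0  0  0  0  0  0  0  0  0  0  0  0  0 11
 16 17 18 16 17  1  0  0  0  0 10 20 21 15  2  0]
```

Call:
apply_moves:
  commands: [0,-0.002,0,0,0,0,0.58,0,-0.005,0,0,0,0,0.56,0,-0.005,0,0,0,0,0.56,0,-0.005,0,0,0,0,0.56,0,-0.005,0,0,0,0,0.56]

```text
t: 14.23
ee_pos: [526.1, -276.5, 80.5]
tool_rot: [-179.9, 0.0, 14.7]
force: [-1.9, 1.6, -3.2]
finger_gap: 49.5
grasp_force: 10.2
```

```bash
python3 -c "
from h import *
jaw('s13');snap('top','t13')
hist(['s13','t13'])"
```

```text
t 14.28 pos [ 526.1 -276.4   80.5] rot [-179.9    0.    14.7] F [-1.1  0.8 -3.9] gap 49.6 gf 10.2
tcp clamp x,y -70.5 -0.2
fj outer 182 x [120.  121.  122.  123.1 123.7] y [-23.9  24.1] z [20.5 32.1 44.3]
fj top 311 x [101.4 102.9 113.4 121.8 123.2] y [-26.6  26.7] z [53.3 57.5 61. ]
carton front 358 x [100.6 101.4 102.7 103.9 104.9] y [-28.2  28.8] z [ 70.7  87.8 104.4]
carton top 778 x [ 57.9  62.9  83.  100.6 102.3] y [-32.2  35.2] z [112.  118.6 121.5]
pad front 35 x [-29.5 -28.1 -23.8 -17.4 -14.5] y [-6.7  5.6] z [26.3 35.6 38.2]
mj top 47 x [-47.7 -46.6 -44.4 -40.1  35.1] y [-20.6  28.9] z [50.8 56.3 58.7]
post 27 x [-32.7 -31.9 -30.7 -29.9 -28.9] y [-9.6 10.1] z [88.2 91.7 97. ]
board 316 x [ 61.3  77.6 115.  123.7 125.5] y [-43.9  42.4] z [ 4.3  7.5 11.1]
s13 15 [3 3 3 0 0 0 0 0 0 0 0 0 0 0 0 0 0 0 0 0 0 0 0 1 2 2 5 3 0 0 0 0 0 0 0 0 0
 0 0 0]
s13 50 [0 0 0 0 0 0 0 0 0 0 0 0 0 0 0 0 0 0 0 0 0 0 0 0 1 1 0 2 0 0 0 0 0 0 0 0 0
 0 0 0]
t13 15 [ 0  0  0  0  0  0  0  0  0  0  0  0  0  0  0  0  0  0  0  0  0  0  0  0
  0  0  0  0  0  0  1  1  2  3 17  2  0  2  4  0]
t13 50 [ 0  0  0  0  0  0  0  0  0  0  0  0  0  0  0  0  0  0  0  0  0  0  0  0
 12 16 15 18 17 17 10  0  0  0  9 19 20 15  2  0]
```

```bash
python3 - <<'E'
from h import *
for n,lo in(("top0",-60),("t11",0),("t12",0),("t13",0)):
    P=np.load(f"pics/{n}.npy"); L=loc(P,(507.7,-208.4,0),105)
    m=(L[:,0]>lo)&(L[:,0]<lo+62)&(abs(L[:,1])<29)&(L[:,2]>51)&(L[:,2]<60)
    h,_=np.histogram(L[m,0],np.arange(lo,lo+62,1));print(n,lo,h, np.histogram(L[m,1],6)[1].round(0))
a=[cv2.imread(f"pics/{n}.png")[235:305,225:325] for n in("top0","t13")]
cv2.imwrite("pics/m8.png",cv2.convertScaleAbs(cv2.resize(np.vstack(a),None,fx=4,fy=4,interpolation=2),alpha=1.5))
E
```

```text
top0 -60 [ 0  0  0  0  0  0  0  0  0  0  0  0  0  1  4  2  2  1  2  1  0  0  0  0
  0  0  0  0  0  0  0  3 12 12 13 12 12 12 13 12 14 11 14 11 14  9  0  0
  0  0  0  0  0  0  0  0  0  0  3 11  8] [-29. -19. -10.  -0.  10.  19.  29.]
t11 0 [0 0 0 0 0 0 0 0 0 0 0 0 0 0 0 0 0 0 0 0 0 0 0 0 0 0 0 0 0 0 0 0 0 7 2 0 0
 0 0 0 0 0 0 0 0 0 2 6 7 8 9 7 6 4 0 0 0 0 0 0 0] [-27. -21. -14.  -8.  -1.   5.  12.]
t12 0 [ 0  0  0  0  0  0  0  0  0  0  0  0  0  0  0  0  0  0  0  0  0  0  0  0
  0  0  4  7  8  8  9  8  8  9  8  7  9  8  0  0  0  0  0  0  0  0  0  0
  0  9  6 11 10 10 11  4  2  0  0  0  0] [-29. -21. -13.  -5.   2.  10.  18.]
t13 0 [ 0  0  0  0  0  0  0  0  0  0  0  0  0  0  0  0  0  0  0  0  0  0  0  0
  0  0  0  0  4  8  7  9  6  8  8  9  8  9  8  9  9  1  0  0  0  0  0  0
  0  7  6 11  9 10 11  4  2  0  0  0  0] [-29. -21. -14.  -6.   1.   8.  16.]
```

View pics/m8.png

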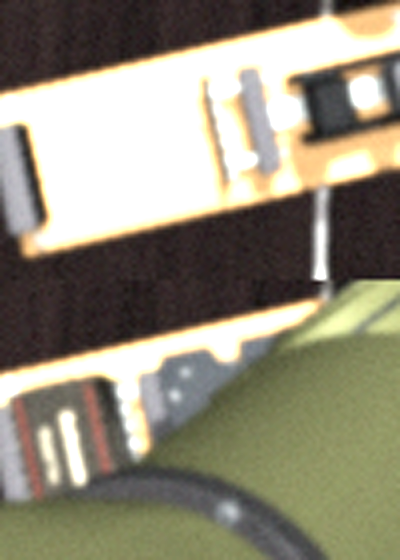

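Call:
apply_moves:
  commands: [0,-0.002,0,0,0,0,0.545,0,-0.004,0,0,0,0,0.527,0,-0.004,0,0,0,0,0.527,0,-0.004,0,0,0,0,0.527,0,-0.004,0,0,0,0,0.527,0,-0.004,0,0,0,0,0.527]

```text
t: 14.83
ee_pos: [526.1, -275.2, 80.5]
tool_rot: [-179.9, -0.0, 14.7]
force: [-0.1, 0.6, -7.9]
finger_gap: 46.4
grasp_force: 10.8
```

```bash
python3 - <<'E'
from h import *
jaw('s14');snap('top','t14')
for n,lo in(("t14",0),):
    P=np.load(f"pics/{n}.npy"); L=loc(P,(507.7,-208.4,0),105)
    m=(L[:,0]>lo)&(L[:,0]<lo+62)&(abs(L[:,1])<29)&(L[:,2]>51)&(L[:,2]<60)
    h,_=np.histogram(L[m,0],np.arange(lo,lo+62,1));print(n,lo,h)
E
```

```text
t 14.88 pos [ 526.3 -275.2   80.6] rot [-179.9   -0.    14.8] F [-0.7 -0.1 -7.4] gap 46.6 gf 10.8
tcp clamp x,y -69.3 -0.6
fj outer 178 x [119.8 120.7 121.8 122.6 123.4] y [-24.   24.3] z [20.7 32.4 43.9]
fj top 308 x [101.5 102.5 112.4 121.2 123. ] y [-26.5  27.3] z [53.7 57.5 61.3]
carton front 355 x [100.3 101.1 102.4 103.6 104.4] y [-28.6  28.7] z [ 71.4  87.8 104.3]
carton top 775 x [ 57.9  62.6  82.7 100.3 102.2] y [-32.3  35.2] z [112.1 118.5 121.4]
pad front 33 x [-28.7 -28.  -23.7 -17.6 -16.3] y [-8.1  5.3] z [28.7 35.  38.6]
mj top 40 x [-47.4 -46.3 -44.8 -40.6   5.3] y [-19.9  20.4] z [50.9 56.2 58.8]
post 18 x [-32.6 -32.4 -31.  -29.8 -29.2] y [-9.4 10.7] z [88.3 92.  95.2]
board 308 x [ 61.8  78.2 115.2 123.5 124.9] y [-44.   42.4] z [ 4.2  7.5 11.1]
t14 0 [ 0  0  0  0  0  0  0  0  0  0  0  0  0  0  0  0  0  0  0  0  0  0  0  0
  0  0  0  0  0  0  6 10  7  8  6  8  9  8  8  9  8  7  9  7  0  0  0  0
  1  6  9 10 10  8  7  4  0  0  0  0  0]
```

```bash
python3 -c "
from h import *
print(ctrl.close_job())"
```

```text
the job is handed in; nothing more can be done
None
```

The job is handed in: the carton stands upright on the board and is clamped against the fixed jaw. The sprung pad is pressed in about 7 of its 14 mm, measured from the top camera, and the gripper is still holding the trigger squeezed.

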